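# Clear the light bench and hold the cell in the beam

## Robot

A 6-joint arm with a two-finger parallel gripper is mounted at the origin on the work surface. World frame = base frame: x ahead of the robot, y to its left, z up, the work surface at z = 0. Lengths are in m, angles in rad, forces in N, time in s.
With the tool pointing down it reaches from about 0.3 to 0.875 m from the base axis. Payload 6.4 kg.
Tool frame: the origin (TCP) lies midway between the tips of the shut fingers; the grasp point (between the pads) lies 19 mm behind it; z points along the fingers, y is the line along which they close (so a half turn about z gives the same grasp; the last joint's range is limited). The gripper opens to 85 mm and grips with 20 to 120 N. Pads are 22 mm wide; open, the fingers measure 114 mm over their backs; the gripper's body (76 mm by 85 mm) begins 54 mm behind the grasp point. The pads swing forward as they close: fully open they stand 13 mm farther back than shut.
Start: joints at [-1.389, 0.181, 1.607, -0, 1.354, -0.206], TCP at [0.217, -0.532, 0.231] pointing down, gripper open.
Joint ranges: [-2.99, 2.99], [-0.89, 2.07], [0.3, 2.58], [-1.14, 4.28], [0, 2.63], [-3.12, 3.12]. Speed limits (rad/s): [2.57, 2.57, 3.01, 3.14, 3.14, 3.14].

## Interface

Orientations are given as a unit quaternion [w, x, y, z].
In Python, from bench import status, camera, ctrl gives the robot as it stands. The module is installed in compiled form; this text tells all that it offers.
- The arm moves only by the shell command python3 -m handwheel 'ROWS'. ROWS is JSON, a list that holds one entry, the list of rows, each a list of 7 numbers: the opening, from -1 (shut) to 1 (fully open), then the shift along the tool's x, y, z in cm, then the turn, a rotation vector about the tool's x, y, z in degrees. A call has 1 to 10 rows; each row is the pose to reach, as a shift and turn from the pose commanded when the call began, along the tool's axes at that moment; what a row does not reach only later rows make up. A row lasts 1/8 s, in which the tool goes at most 62.5 mm and 10.7 degrees, less where a joint would pass 70% of its speed; a pose out of reach is approached as far as the arm can. A call with a gripper value outside its range is refused whole. The fingers move at their own pace and stop on an object; the grip force is fixed at half the most. Time passes only in rows, so rows that repeat a pose let the fingers close. It gives the time, the measured TCP pose, the force, the opening and the grip force at its end, in the units of the state.
- status.get_obs(): the state, without advancing time (a new reading comes with each control period).
- camera(name): name is "side" or "top"; returns a dict with "frame" (480x640x3 uint8, blue, green, red), "depth" (480x640 float32, m along the optical axis (not along the pixel's ray), 0 where there is no reading), "fx", "fy", "cx", "cy" (pixels), "extrinsics" (4x4, takes a point from camera to world coordinates). Camera axes: x right, y down, z forward; pixel columns grow to the right and rows downward; lengths in m; the calibration is good to about 2 mm. A picture is of the moment at which its call begins.
- ctrl.hand_in(): hands the job in; it is judged then, once.
The state is a dict: "time_s": time; "q": joint angles; "dq": joint speeds; "joint_efforts": joint torques, N m; "eef_pos": TCP position; "eef_rot": TCP orientation; "wrist_force": force on the tool from outside, world axes, zero at the start; "torque": the same for the moment, N m; "opening": opening from 0.0 (shut) to 1.0 (fully open); "grasp_force": force on a finger pad.
Only numpy, scipy, OpenCV 4.12 (cv2) and the standard library are available. Lean on these libraries where they do the work, as an engineer would, in place of code of your own. Each camera call takes 0.05 s, during which the arm holds its last target. There are 200 camera calls.

## Task

Take the sweeping block by its handle and with it sweep the three metal offcuts off the light bench's bed, over the far edge into the catch tray, without touching them with the fingers; then set the sweeping block down on the table, clear of the bench. Next pick up the taller of the two cells, gripping it by its frosted faces only and never touching its clear faces, and keeping it upright hold it in the light path, centred on the beam midway between lamp and sensor, with its clear faces squarely towards the two lenses and clear of the bed. Finish while still holding it there, steady; leave everything else where it is.

Things in the scene. Friction and masses are not known exactly. Their poses are not given: they have to be found in the camera images.
- bench: Fixed light bench: bare metal bed (150 mm in x, 112 mm in y, top 40 mm above the table) between two grey heads (130 mm in x, 60 mm in y, tops at 122 mm, inner faces at y = +-56 mm) whose round lenses face each other: lamp at +y, sensor at -y. Open above and to the robot (-x); a catch tray adjoins the far (+x) edge. Origin on the table under the bed's centre, z up.
- bed (a point): Centre of the bed's top surface, 40 mm above the table; axes as the bench. The bed runs 75 mm either way in x and 56 mm either way in y.
- beam (a point): The light path: middle of the straight line between the two lenses, 100 mm above the table (60 mm above the bed); axes as the bench, so the beam runs along its y axis.
- tray (a point): Centre of the catch tray's inner floor, 4 mm above the table, 36 mm below the bed top; axes as the bench. Inside 95 mm in x (from the bed's far edge on) by 124 mm in y, open on top; 4 mm walls, the sides 45 mm and the far one 55 mm above the table.
- sweeper: Sweeping block standing loose on the table, 140 g: black block with a flat rubber sole, 26 mm in x (thin way), 96 mm in y (wide way), 26 mm high; on it an upright wooden handle 22 mm in x, 42 mm in y, from 26 to 86 mm above the sole. Origin at the sole's centre, z up. Either wide side may push.
- offcut_a: Square-cornered bar end, 26 x 18 x 16 mm high. Loose, plain metal, lies on the bed. Origin: centre of its underside as first laid.
- offcut_b: Angle offcut (L section), 22 x 22 mm, 5 mm thick foot, the upright leg 22 mm high. Loose, plain metal, lies on the bed. Origin: centre of its underside as first laid.
- offcut_c: Short round bar end standing on its flat end, 22 mm diameter, 18 mm high. Loose, plain metal, lies on the bed. Origin: centre of its underside as first laid.
- a_center (a point): Middle of the bar end.
- b_center (a point): Middle of the angle offcut, 8 mm above its foot's underside.
- c_center (a point): Middle of the round bar end.
- cell: The tall cell: an upright block 90 mm high, about 90 g, loose on the cork pad. Its two frosted faces are the outer faces of cheeks at +y and -y, 32 mm apart over all, 22 mm wide in x, full height. Its two clear faces look to +x and -x, 28 mm apart. Either way round is the same. Origin: centre of the underside; z up.
- cell_center (a point): Middle of the tall cell, 45 mm above its underside; axes as the cell.
- cell_clear: The clear middle block of the tall cell (28 mm in x, 22 mm in y, from 6 to 84 mm above the cell's underside); it stands 3 mm proud of the cheeks at the +x and -x faces, and lies 5 mm inside the outer frosted faces in y. Origin and axes are the cell's.
- short_cell: The short cell, a bystander: of the same make but 55 mm high, on the same pad, about 100 mm from the tall cell.
- pad: Fixed cork pad 190 mm in x, 120 mm in y, 6 mm thick, that the cells stand on, to the left or the right of the bench. Origin under its centre.
- tape: Roll of tape lying flat, 100 mm across, 25 mm high; bystander.
- jar: Small lidded jar, 56 mm across, 70 mm high; bystander.
- screwdriver: Screwdriver lying at the left; bystander.
- wrench: Wrench lying at the right; bystander.
Mind the look-alikes: they are no part of the job. Leave any pink or red look-alike of the cell alone.

How it is judged:
On the way, in this order (a step that is already met when the one before it is completed fails the run):
1. all three offcuts lie in the catch tray while the sweeping block is held (x of a_center in the frame of tray between -0.048 and 0.048 m and y of a_center in the frame of tray between -0.063 and 0.063 m and z of each of a_center, b_center, c_center in the frame of tray below 0.036 m and x of b_center in the frame of tray between -0.048 and 0.048 m and y of b_center in the frame of tray between -0.063 and 0.063 m and x of c_center in the frame of tray between -0.048 and 0.048 m and y of c_center in the frame of tray between -0.063 and 0.063 m and contact force between the fingers and sweeper above 0.5 N), for 0.2 s.
2. the sweeping block is set down and the tall cell is lifted in the fingers (contact force between the fingers and cell above 0.5 N and contact force between the fingers and sweeper below 0.05 N and height (world z) of cell above 0.03 m and contact force between cell and pad below 0.05 N), for 0.2 s.
At the end, for the whole second after the job is handed in: Tall cell still in the fingers, off the bench; its middle within 7 mm of the beam sideways, 9 mm in height, 20 mm along it; upright within 0.12 rad, square within 0.14 rad. All offcuts in the tray, no middle over 36 mm above its floor. Sweeping block let go, at rest on the table, off the bench (x of a_center in the frame of tray between -0.048 and 0.048 m and y of a_center in the frame of tray between -0.063 and 0.063 m and z of each of a_center, b_center, c_center in the frame of tray below 0.036 m and x of b_center in the frame of tray between -0.048 and 0.048 m and y of b_center in the frame of tray between -0.063 and 0.063 m and x of c_center in the frame of tray between -0.048 and 0.048 m and y of c_center in the frame of tray between -0.063 and 0.063 m and x of cell_center in the frame of beam between -0.007 and 0.007 m and y of cell_center in the frame of beam between -0.02 and 0.02 m and z of cell_center in the frame of beam between -0.009 and 0.009 m and angle between the x axis of cell and the y axis of beam, either way round below 0.14 rad and angle between cell's own z axis and vertical below 0.12 rad and linear speed of each of cell, sweeper below 0.03 m/s and contact force between the fingers and cell above 0.5 N and contact force between each of cell, sweeper and bench below 0.05 N and height (world z) of sweeper below 0.06 m and contact force between the fingers and sweeper below 0.05 N); the arm keeps its last pose, push and grip.
It fails at once if a clear face of the tall cell is touched by anything (contact force between cell_clear and anything else above 0.3 N).
It fails at once if the tall cell is tipped by more than 35 degrees (angle between cell's own z axis and vertical above 0.61 rad).
It fails at once if the fingers, the arm or a cell touch an offcut (only the sweeper may) (contact force between any of the fingers, the arm, cell, short_cell and offcut_a above 0.3 N or contact force between any of the fingers, the arm, cell, short_cell and offcut_b above 0.3 N or contact force between any of the fingers, the arm, cell, short_cell and offcut_c above 0.3 N).
It fails at once if a bystander (short cell, tape roll, jar, screwdriver, wrench) is shifted by more than 25 mm (distance of any of short_cell, tape, jar, screwdriver, wrench from where it was at the start of the episode above 0.025 m).
It also fails if it takes over 62 s, if anything falls off the work surface, if the arm or the gripper's body presses on something with over 40 N, if the wrist force passes 120 N, or if a joint passes its speed limit or range.

## Working session

There is one attempt and no reset: what is moved stays moved. The work goes in short steps, Python scripts to look and compute and a shell command to move; the robot and the scene stay as the last step left them, time stands still between calls to the robot, and variables do not carry over. Pictures are saved under pics/ and viewed, at most 10 in all, crops included, and the job is handed in when it is done.

```bash
mkdir -p pics; cat > h.py <<'E'
import numpy as np, cv2
from bench import status, camera, ctrl
from scipy.spatial.transform import Rotation as R
def cloud(c):
    d=c["depth"]; v,u=np.mgrid[:480,:640]
    p=np.stack([(u-c["cx"])/c["fx"]*d,(v-c["cy"])/c["fy"]*d,d],-1)
    E=np.array(c["extrinsics"]); w=p@E[:3,:3].T+E[:3,3]; w[d==0]=np.nan
    return w
def tool():
    o=status.get_obs(); q=np.array(o["eef_rot"]); return np.array(o["eef_pos"]),R.from_quat(q[[1,2,3,0]])
def togo(p,yaw=None):
    """shift in tool axes (cm) to world p"""
    t,r=tool(); return r.inv().apply(np.array(p)-t)*100
E
python3 - <<'E'
from h import *
for n in("top","side"):
    c=camera(n); cv2.imwrite(f"pics/{n}0.png",c["frame"]); np.savez(f"{n}0.npz",w=cloud(c),f=c["frame"]); print(n,c["fx"],np.round(c["extrinsics"],3).tolist())
t,r=tool();print(t,r.as_matrix().round(3).tolist(),status.get_obs()["time_s"])
E
```

```text
top 526.3271034772573 [[0.025, -0.996, 0.087, 0.462], [-0.999, -0.023, 0.023, -0.026], [-0.02, -0.088, -0.996, 1.379], [0.0, 0.0, 0.0, 1.0]]
side 516.4917700202869 [[0.985, -0.124, 0.116, 0.451], [-0.17, -0.723, 0.669, -0.77], [0.001, -0.679, -0.734, 0.941], [0.0, 0.0, 0.0, 1.0]]
[ 0.21736251 -0.5318043   0.23047997] [[0.926, 0.378, -0.0], [0.378, -0.926, 0.002], [0.0, -0.002, -1.0]] 0.1
```

View pics/top0.png

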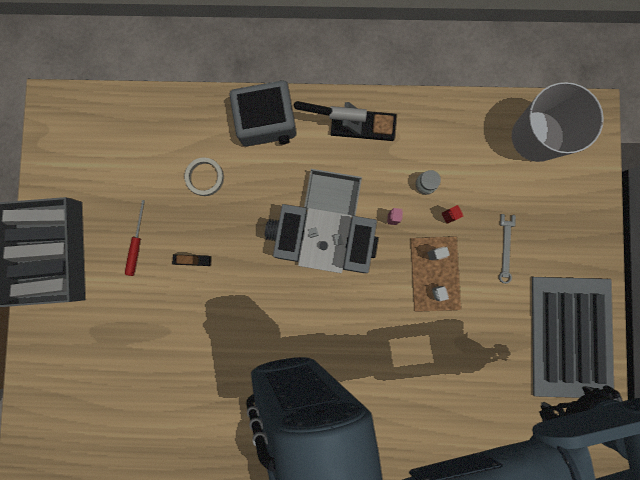

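View pics/side0.png

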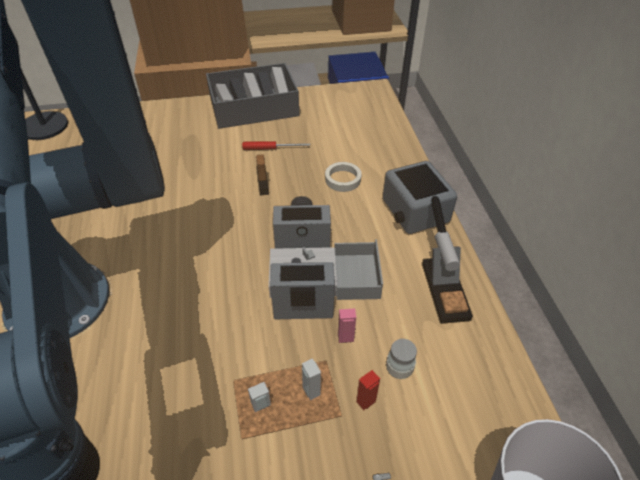

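The top view shows the sweeper at (192,260), the bed at (325,240) with offcuts at (313,232), (336,240) and (322,245), and the tray at (332,190). The tall cell is at about (441,253) in top and (312,378) in side. 

Things that could be mistaken for the cell:
- the short cell, top (438,293)
- the pink look-alike, top (396,215)
- the red look-alike, top (453,214)

I choose the clear/grey one at (441,253), on the pad and taller. Next I'll measure it and check a close crop.

```bash
cat >> h.py <<'E'
def rect(w,u0,u1,v0,v1,z0,z1):
    s=w[v0:v1,u0:u1].reshape(-1,3); s=s[(s[:,2]>z0)&(s[:,2]<z1)]
    (c,wh,a)=cv2.minAreaRect((s[:,:2]*1000).astype(np.float32))
    return len(s),np.round(c,1),np.round(wh,1),round(a,1),np.round(np.median(s,0)*1000,1)
E
python3 - <<'E'
from h import *
d=np.load("top0.npz");w=d["w"]
for n,a in dict(handle=(165,220,245,275,.07,.1),block=(165,220,245,275,.015,.035),tall=(415,465,238,275,.08,.11),short=(415,465,275,310,.045,.08),bed=(290,360,200,280,.035,.045),offc=(298,350,215,260,.048,.07),pad=(400,470,230,320,.003,.01),headL=(265,310,195,270,.112,.13),headR=(340,385,205,280,.112,.13),walls=(295,365,165,220,.042,.062),trayfl=(295,365,165,215,0,.008)).items(): print(n,*rect(w,*a))
# offcuts via height
m=((w[...,2]>.047)&(w[...,2]<.075)).astype(np.uint8); m[:, :298]=0;m[:,352:]=0;m[:212]=0;m[265:]=0
n,l,s,_=cv2.connectedComponentsWithStats(m)
for i in range(1,n):
    if s[i,4]>8: print(s[i],np.round(np.nanmean(w[l==i],0)*1000))
f=d["f"];g=np.load("side0.npz")["f"]
a=cv2.resize(f[190:290,160:360],(800,400),interpolation=2)[:,:]
b=cv2.resize(f[200:310,400:480],(400-182,300-0));
k=cv2.resize(g[340:440,230:390],(480,300)); 
z=np.zeros((600,800,3),np.uint8); z[:400]=a; 
z[400:600,:145]=cv2.resize(b,(145,200)); z[400:,160:480]=cv2.resize(k,(320,200)); z[400:,490:790]=cv2.resize(g[200:320,250:400],(300,200))
cv2.imwrite("pics/crop1.png",z)
w=np.load("side0.npz")["w"]
print("side tall",*rect(w,295,330,350,405,.088,.11)); print("side short",*rect(w,240,285,375,415,.053,.08));print("side handle",*rect(w,245,280,145,200,.075,.1));
E
```

```text
handle 159 [490.7 318.1] [20.  41.1] 1.6 [490.6 316.5  85.9]
block 191 [490.5 318.6] [97. 26.] 88.9 [488.3 292.5  26.9]
tall 158 [ 521.5 -309.8] [27.7 34.2] 20.0 [ 520.6 -308.4   95.8]
short 157 [ 422.6 -318.6] [31.4 28.9] 17.0 [ 422.8 -317.9   61.3]
bed 2207 [566.3 -29.6] [131.  186.3] 82.3 [548.1 -25.6  40.7]
offc 203 [550.8 -24.1] [123.4 105.7] 89.5 [545.9 -26.8  58. ]
pad 2957 [ 469. -312.] [231.4 179.7] 0.7 [ 468.5 -308.1    6.2]
headL 1531 [563.3  72.6] [ 94.  130.1] 81.6 [562.9  62.6 123.2]
headR 1453 [ 536.  -113.9] [ 75.5 129.9] 81.6 [ 535.5 -111.9  123.4]
walls 387 [656.8 -41.7] [132.1 129.2] 81.8 [667.4 -35.   45.4]
trayfl 2030 [685.4 -34.8] [131.6 183.1] 1.2 [682.4 -41.4   3.8]
[308 228   7   6  13] [571.  10.  49.]
[310 233   9   6  26] [560.   1.  60.]
[334 234   9  12  77] [551. -60.  57.]
[320 241   8   9  59] [535. -23.  60.]
side tall 260 [ 521.4 -312. ] [27.9 34.3] 16.3 [ 520.9 -314.4   96.5]
side short 257 [ 422.  -322.1] [32.  27.2] 16.9 [ 422.8 -323.9   61.3]
side handle 104 [490.1 316.1] [46.  21.5] 86.0 [489.9 310.5  85.1]
```

View pics/crop1.png

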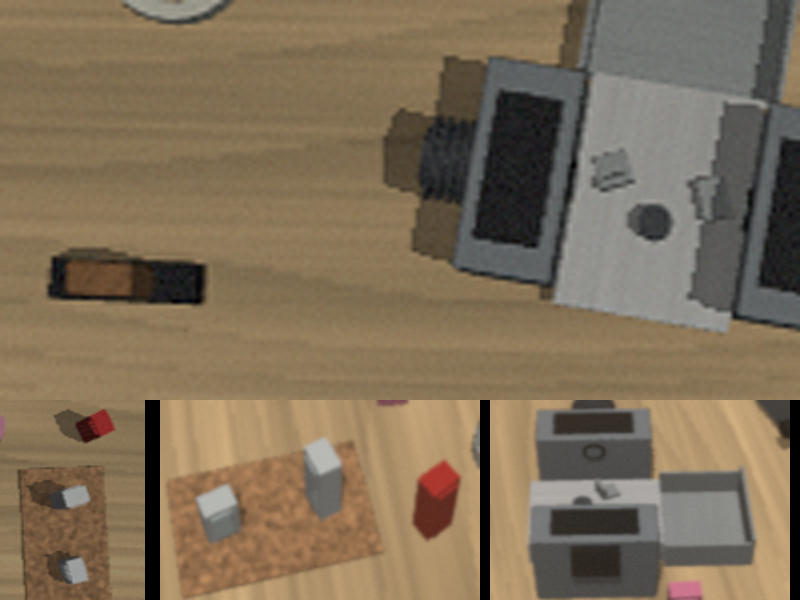

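The crop confirms the tall cell on the cork pad next to the red look-alike, and it shows three offcuts: angle at crop (612,170), bar (705,195) and round (650,220). Next I'll work out the bench frame and the targets.

```bash
python3 - <<'E'
from h import *
T=np.load("top0.npz")["w"];S=np.load("side0.npz")["w"]
yaw=np.radians(-8.4);ex=np.array([np.cos(yaw),np.sin(yaw)]);ey=np.array([-ex[1],ex[0]])
for n,w,aL,aR in(("top",T,(265,312,195,272),(335,385,205,280)),("side",S,(265,335,200,250),(265,340,255,325))):
    for a in(aL,aR):
        s=w[a[2]:a[3],a[0]:a[1]].reshape(-1,3);s=s[(s[:,2]>.118)&(s[:,2]<.127)]
        x=s[:,:2]@ex*1000;y=s[:,:2]@ey*1000
        print(n,"x",np.percentile(x,[0,1,99,100]).round(1),"y",np.percentile(y,[0,1,5,95,99,100]).round(1), rect(w,*a,.118,.127)[1:4])
s=T[200:285,290:360].reshape(-1,3);s=s[(s[:,2]>.037)&(s[:,2]<.044)];x=s[:,:2]@ex*1000;print("bed xmin",np.percentile(x,[0,1]),)
s=T[165:225,295:370].reshape(-1,3);s=s[(s[:,2]>.05)&(s[:,2]<.06)];x=s[:,:2]@ex*1000;y=s[:,:2]@ey*1000;print("farwall",np.percentile(x,[1,50,99]),np.percentile(y,[1,99]))
m=((T[...,2]>.0425)&(T[...,2]<.075)).astype(np.uint8); m[:, :298]=0;m[:,352:]=0;m[:212]=0;m[265:]=0
n,l,st,_=cv2.connectedComponentsWithStats(m)
for i in range(1,n):
    if st[i,4]>8:
        s=T[l==i];print("off",st[i],np.percentile(s[:,:2]@ex*1000,[2,98]).round(),np.percentile(s[:,:2]@ey*1000,[2,98]).round(),s[:,2].max())
for w,a in((T,(415,465,238,275)),(S,(295,335,345,410))):
  for z0 in(.06,.08,.092): print(rect(w,*a,z0,.11))
E
```

```text
top x [481.6 482.9 610.2 611.7] y [110.7 111.2 113.6 179.7 195.6 199.9] (array([563.4,  73.8]), array([ 89.2, 130. ]), 81.9)
top x [481.9 483.4 610.2 611.9] y [-71.2 -63.9 -58.9  -3.9  -1.8  -1.2] (array([ 535.8, -115.7]), array([ 70. , 129.9]), 81.7)
side x [481.7 483.3 609.8 611.5] y [105.5 107.  109.3 172.3 183.  187.5] (array([562.5,  65.1]), array([ 81.4, 129.7]), 80.8)
side x [482.  483.5 610.2 611.9] y [-76.3 -65.4 -62.8  -8.   -5.   -1.9] (array([ 535.9, -119. ]), array([ 73.8, 129.9]), 83.0)
bed xmin [471.68727248 472.9588741 ]
farwall [592.7581611  717.64334011 720.53525959] [ -9.05868983 119.69727378]
off [304 214  21  29 171] [543. 602.] [ 68. 111.] 0.07058071673602839
off [339 215   9   8  18] [601. 616.] [ 8. 30.] 0.046367013284942304
off [331 216   6   7  11] [596. 609.] [35. 49.] 0.046469543153332404
off [349 219   3   7  10] [593. 610.] [-1.  3.] 0.06925861456966897
off [341 224   9  15  37] [560. 595.] [-1. 19.] 0.06168387166122269
off [327 231  17  17 119] [537. 572.] [11. 47.] 0.06311372186790787
off [305 241   4   4   9] [529. 536.] [ 95. 104.] 0.0476798511882170
[... 323 characters left out ...]
.0457605187894512
off [325 260   4   5  10] [487. 497.] [37. 45.] 0.04540864227710095
off [338 260   6   5  15] [492. 502.] [ 0. 11.] 0.046272146137063874
(179, array([ 521.6, -309.8]), array([28. , 34.2]), 19.5, array([ 520.4, -306.8,   95.1]))
(158, array([ 521.5, -309.8]), array([27.7, 34.2]), 20.0, array([ 520.6, -308.4,   95.8]))
(132, array([ 521.7, -310. ]), array([27.6, 33.4]), 15.4, array([ 520.6, -309.9,   96.3]))
(401, array([ 521.2, -312.2]), array([28.4, 34.8]), 18.3, array([ 520.3, -318.8,   94.2]))
(305, array([ 521.2, -312.1]), array([28.2, 34.5]), 18.5, array([ 520.7, -315.8,   96. ]))
(224, array([ 520.8, -312.2]), array([26.1, 34.3]), 16.3, array([ 521. , -313.8,   96.9]))
```

```bash
python3 -m handwheel '[[[1,3.6,-4.3,0,0,0,-4],[1,7.2,-8.6,0,0,0,-8],[1,10.8,-12.9,0,0,0,-12],[1,14.4,-17.2,0,0,0,-16],[1,18,-21.5,0,0,0,-20],[1,21.6,-25.8,0,0,0,-25],[1,25.2,-30.1,0,0,0,-30],[1,28.8,-34.4,0,0,0,-35],[1,32.4,-38.7,0,0,0,-40],[1,36,-43,0,0,0,-45]]]'
cat >> h.py <<'E'
def plan(p,ydeg):
    t,r=tool(); m=r.as_matrix(); ya=np.degrees(np.arctan2(m[1,1],m[0,1])); d=-(ydeg-ya); d=(d+90)%180-90
    print("tcp",t.round(4),"ya",round(ya,1),"tilt",np.round(m[:,2],3),"shift",togo(p).round(2),"turn z",round(d,1))
E
python3 -c "
from h import *
plan([.4905,.3175,.13],-1)"
```

```text
time_s: 1.35
eef_pos: [0.3882, 0.0037, 0.2313]
eef_rot: [0.0, 0.832, 0.555, 0.0]
wrist_force: [1.5, -0.5, 0.5]
opening: 0.998
grasp_force: 0.0
tcp [0.3882 0.0037 0.2313] ya -22.6 tilt [ 0.001 -0.    -1.   ] shift [32.9  -2.64 10.13] turn z -21.6
```

```bash
python3 -m handwheel '[[[1,5,-0.4,0,0,0,-4],[1,10,-0.8,0,0,0,-8],[1,15,-1.2,1,0,0,-12],[1,20,-1.6,3,0,0,-16],[1,25,-2,5,0,0,-20],[1,30,-2.4,8,0,0,-21.6],[1,32.9,-2.6,10.1,0,0,-21.6],[1,32.9,-2.6,10.1,0,0,-21.6]]]'
python3 - <<'E'
from h import *
plan([.4905,.3175,.040],-1)
c=camera("side");w=cloud(c);print(rect(w,240,285,140,200,.075,.09),rect(w,240,285,140,200,.012,.03))
cv2.imwrite("pics/s2.png",cv2.resize(c["frame"][90:240,180:380],(800,600)))
E
```

```text
time_s: 2.35
eef_pos: [0.4898, 0.3162, 0.1274]
eef_rot: [-0.001, 0.714, 0.701, -0.002]
wrist_force: [-0.8, 0.0, 0.0]
opening: 0.995
grasp_force: 0.0
tcp [0.4898 0.3162 0.1274] ya -1.0 tilt [-0.005 -0.002 -1.   ] shift [0.14 0.1  8.74] turn z -0.0
(106, array([490.1, 314.5]), array([47.4, 21.1]), 85.9, array([490.1, 309.1,  85.4])) (392, array([478.2, 381.6]), array([216.7, 120.6]), 70.2, array([492.2, 460.5,  22.7]))
```

View pics/s2.png

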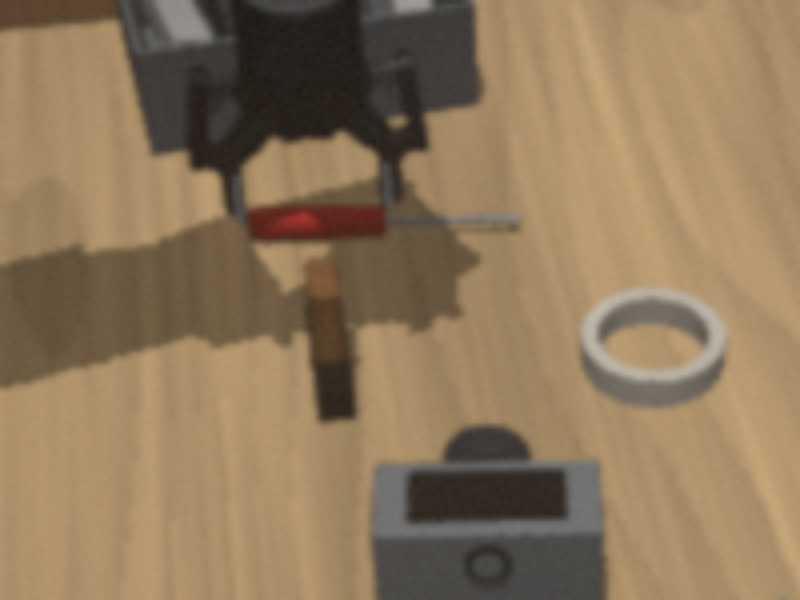

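The crop shows the open fingers, at crop (240,210) and (390,200), straddling the handle top at (322,265). They line up, so I'll go down and grip.

```bash
python3 -m handwheel '[[[1,0.1,0.1,4,0,0,0],[1,0.1,0.1,8,0,0,0],[1,0.1,0.1,8.8,0,0,0],[1,0.1,0.1,8.8,0,0,0],[-1,0.1,0.1,8.8,0,0,0],[-1,0.1,0.1,8.8,0,0,0],[-1,0.1,0.1,8.8,0,0,0],[-1,0.1,0.1,8.8,0,0,0],[-1,0.1,0.1,8.8,0,0,0],[-1,0.1,0.1,8.8,0,0,0]]]'
```

```text
time_s: 3.65
eef_pos: [0.4926, 0.3163, 0.0425]
eef_rot: [0.0, 0.714, 0.7, 0.0]
wrist_force: [-0.6, -0.7, 3.0]
opening: 0.248
grasp_force: 63.1
```

```bash
python3 -m handwheel '[[[-1,0,0,-2,0,0,0],[-1,0,0,-6,0,0,0],[-1,0,0,-10,0,0,0],[-1,0,0,-12,0,0,0],[-1,0,0,-12,0,0,0]]]'
python3 - <<'E'
from h import *
# bench frame target: dx=-58 dy=+2.5
a=np.radians(-8.4);ex=np.array([np.cos(a),np.sin(a)]);ey=np.array([-ex[1],ex[0]])
p=np.array([.5487,-.0267])+ex*-.058+ey*.0025
plan([*p,.16],-8.4);print(p)
c=camera("top");w=cloud(c);cv2.imwrite("pics/t3.png",c["frame"][200:320,100:420])
c=camera("side");w=cloud(c);s=w[60:200,180:330].reshape(-1,3);s=s[(abs(s[:,0]-.49)<.025)&(abs(s[:,1]-.3175)<.07)&(s[:,2]>.03)]
print(len(s),np.percentile(s[:,2],[0,1,5,50]),s.min(0),s.max(0))
cv2.imwrite("pics/s3.png",cv2.resize(c["frame"][60:210,180:380],(800,600)))
E
```

```text
time_s: 4.28
eef_pos: [0.494, 0.3169, 0.1653]
eef_rot: [0.001, 0.714, 0.7, 0.002]
wrist_force: [-0.7, 0.5, -1.5]
opening: 0.252
grasp_force: 62.7
tcp [0.494  0.3169 0.1653] ya -1.2 tilt [ 0.005  0.002 -1.   ] shift [-33.27   0.45   0.47] turn z 7.2
[ 0.49168741 -0.015754  ]
1833 [0.11961607 0.12662843 0.14497525 0.27103038] [0.46504609 0.26444582 0.11961607] [0.51495949 0.3369975  0.38609681]
```

View pics/s3.png

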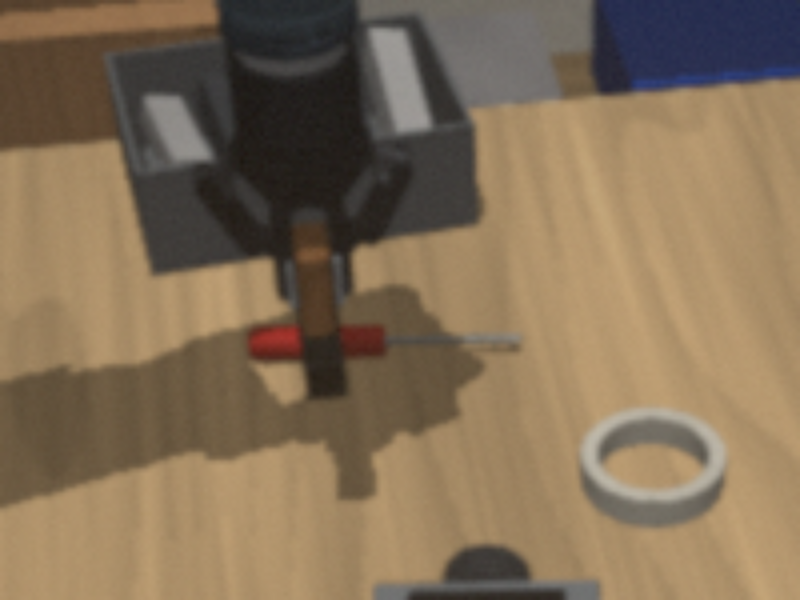

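The side crop shows the sweeper hanging upright in the fingers at crop (320,300). I'll lift it over the lamp head and move to the near end of the bed.

```bash
python3 -m handwheel '[[[-1,0,0,-3.5,0,0,0],[-1,-4,0,-5,0,0,2],[-1,-9,0,-5,0,0,4],[-1,-14,0,-5,0,0,6],[-1,-19,0,-5,0,0,7.2],[-1,-24,0,-5,0,0,7.2],[-1,-29,0,-5,0,0,7.2],[-1,-33,0,-5,0,0,7.2],[-1,-33.3,0,-5,0,0,7.2],[-1,-33.3,0,-5,0,0,7.2]]]'
cat >> h.py <<'E'
a=np.radians(-8.4);ex=np.array([np.cos(a),np.sin(a)]);ey=np.array([-ex[1],ex[0]]);B=np.array([.5487,-.0267])
def bp(dx,dy): return B+ex*dx+ey*dy
E
python3 - <<'E'
from h import *
plan([*bp(-.062,.002),.084],-8.4)
c=camera("top");w=cloud(c);np.savez("t4",w=w)
cv2.imwrite("pics/t4.png",cv2.resize(c["frame"][180:300,250:410],(800,600)))
E
```

```text
time_s: 5.62
eef_pos: [0.485, -0.0163, 0.2112]
eef_rot: [-0.001, 0.757, 0.653, -0.0]
wrist_force: [0.6, 0.4, -1.4]
opening: 0.248
grasp_force: 62.6
tcp [ 0.485  -0.0163  0.2112] ya -8.4 tilt [-0.002  0.001 -1.   ] shift [ 0.09  0.28 12.72] turn z -0.0
```

View pics/t4.png

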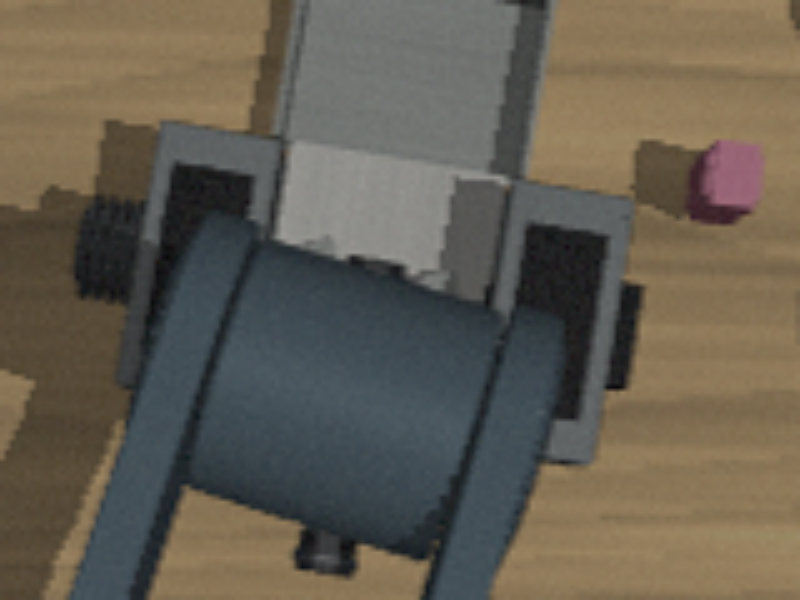

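The hand hides the sweeper, and the offcuts are just visible ahead at crop (320,245) and (435,275). I'll go down and check the force.

```bash
python3 -m handwheel '[[[-1,0,0.1,4,0,0,0],[-1,0,0.2,7,0,0,0],[-1,0,0.2,9.5,0,0,0],[-1,0,0.2,11,0,0,0],[-1,0,0.2,12,0,0,0],[-1,0,0.2,12.4,0,0,0],[-1,0,0.2,12.4,0,0,0]]]'
python3 - <<'E'
from h import *
plan([*bp(-.062,.002),.084],-8.4)
c=camera("side");w=cloud(c)
s=w[190:330,250:400].reshape(-1,3);u=(s[:,:2]-B)@np.array([ex,ey]).T
cv2.imwrite("pics/s5.png",cv2.resize(c["frame"][170:320,230:430],(800,600)))
E
```

```text
time_s: 6.55
eef_pos: [0.488, -0.0169, 0.0887]
eef_rot: [0.0, 0.757, 0.654, 0.0]
wrist_force: [-0.9, 0.6, -1.3]
opening: 0.253
grasp_force: 62.7
tcp [ 0.488  -0.0169  0.0887] ya -8.4 tilt [ 0.001 -0.    -1.   ] shift [ 0.12 -0.06  0.47] turn z 0.0
```

View pics/s5.png

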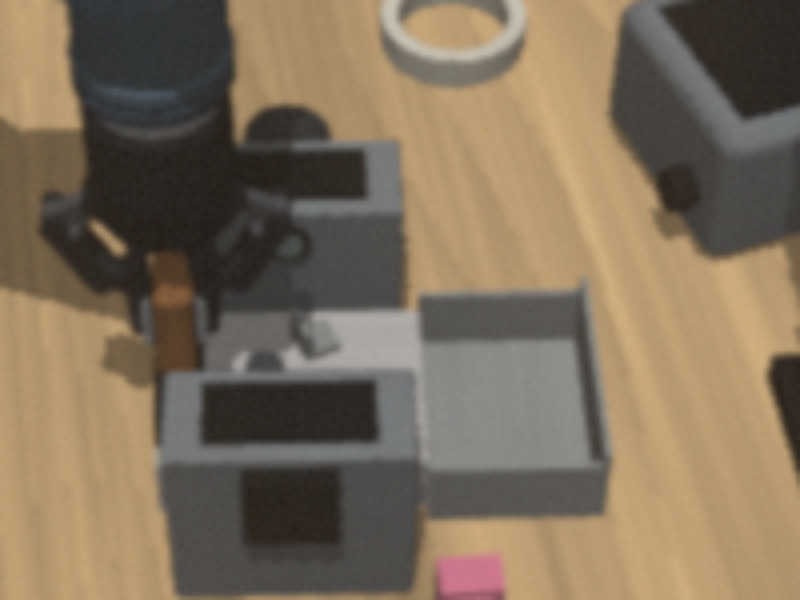

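The sweeper stands in the gap behind the offcuts, with its handle at crop (172,310). The round bar at (262,362) and the angle at (315,335) are clear of it. I'll lower the last few mm and sweep slowly.

```bash
python3 -m handwheel '[[[-1,0.1,0,0.4,0,0,0],[-1,0.1,0,0.4,0,0,0],[-1,0.1,0.8,0.4,0,0,0],[-1,0.1,1.6,0.4,0,0,0],[-1,0.1,2.4,0.4,0,0,0],[-1,0.1,3.2,0.4,0,0,0],[-1,0.1,4,0.4,0,0,0],[-1,0.1,4.8,0.4,0,0,0],[-1,0.1,5.6,0.4,0,0,0],[-1,0.1,6.4,0.4,0,0,0]]]'
python3 -c "
from h import *
plan([*bp(.082,.002),.0845],-8.4)"
```

```text
time_s: 7.85
eef_pos: [0.5516, -0.0253, 0.0842]
eef_rot: [-0.0, 0.757, 0.654, -0.0]
wrist_force: [-1.3, -0.3, -0.9]
opening: 0.244
grasp_force: 62.6
tcp [ 0.5516 -0.0253  0.0842] ya -8.4 tilt [-0.  0. -1.] shift [ 0.02  7.93 -0.03] turn z 0.0
```

```bash
python3 -m handwheel '[[[-1,0,0.8,0,0,0,0],[-1,0,1.6,0,0,0,0],[-1,0,2.4,0,0,0,0],[-1,0,3.2,0,0,0,0],[-1,0,4,0,0,0,0],[-1,0,4.8,0,0,0,0],[-1,0,5.6,0,0,0,0],[-1,0,6.4,0,0,0,0],[-1,0,7.2,0,0,0,0],[-1,0,7.9,0,0,0,0]]]'
python3 -m handwheel '[[[-1,0,0,0,0,0,0],[-1,0,0,0,0,0,0]]]'
python3 - <<'E'
from h import *
plan([*bp(.082,.002),.0845],-8.4)
for n in("side","top"):
    c=camera(n);w=cloud(c);np.savez(n+"6",w=w)
    if n=="side":cv2.imwrite("pics/s6.png",cv2.resize(c["frame"][170:320,230:430],(800,600)))
E
```

```text
time_s: 9.1
eef_pos: [0.6299, -0.0369, 0.0843]
eef_rot: [0.0, 0.757, 0.654, 0.0]
wrist_force: [0.1, -0.7, -1.9]
opening: 0.248
grasp_force: 62.6
time_s: 9.35
eef_pos: [0.629, -0.0367, 0.0841]
eef_rot: [-0.0, 0.757, 0.654, -0.0]
wrist_force: [-0.2, 0.6, -0.2]
opening: 0.249
grasp_force: 62.6
tcp [ 0.629  -0.0367  0.0841] ya -8.4 tilt [-0.  0. -1.] shift [ 0.02  0.1  -0.04] turn z 0.0
```

View pics/s6.png

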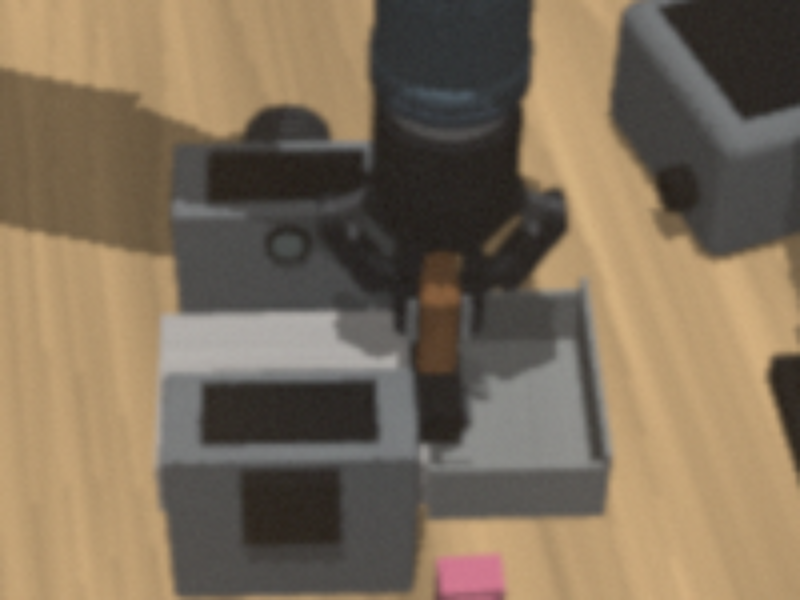

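The bed looks clear and the sweeper is over the tray's near edge, at crop (440,400). I'll lift it, carry it back towards its spot, and check the offcuts by depth while still holding it.

```bash
python3 -m handwheel '[[[-1,0,0,-3,0,0,0],[-1,0,0,-8,0,0,0],[-1,0,0,-13,0,0,0],[-1,4,-1,-13,0,0,0],[-1,9,-3,-13,0,0,0],[-1,14,-5,-13,0,0,0],[-1,19,-7,-13,0,0,0],[-1,24,-8,-13,0,0,0],[-1,28,-9,-13,0,0,0],[-1,28,-9,-13,0,0,0]]]'
python3 - <<'E'
from h import *
plan([.49,.317,.0435],-1)
for n in("top","side"):
    c=camera(n);w=cloud(c).reshape(-1,3)
    if n=="top": cv2.imwrite("pics/t7.png",cv2.resize(c["frame"][160:280,260:420],(800,600)))
    k=np.isfinite(w[:,0]);w=w[k];u=(w[:,:2]-B)@np.array([ex,ey]).T*1000
    bed=(abs(u[:,0])<72)&(abs(u[:,1])<50)&(w[:,2]<.08);print(n,"bed n>46mm",(w[bed,2]>.047).sum(),"of",bed.sum())
    t=(u[:,0]>78)&(u[:,0]<167)&(abs(u[:,1])<58)&(w[:,2]>.010)&(w[:,2]<.06)
    H=np.zeros((60,100),np.uint8);H[((u[t,1]+60)/2).astype(int),((u[t,0]-75)/1).astype(int)]=1
    H=cv2.dilate(H,np.ones((3,5)));m,l,s,cc=cv2.connectedComponentsWithStats(H)
    for i in range(1,m): print(s[i,4],"dx",round(cc[i][0]+75),"dy",round(cc[i][1]*2-60))
    print("max z",w[t,2].max())
E
```

```text
time_s: 10.7
eef_pos: [0.5799, 0.2562, 0.2142]
eef_rot: [-0.0, 0.755, 0.655, 0.0]
wrist_force: [-0.6, -0.8, -0.8]
opening: 0.251
grasp_force: 62.7
tcp [0.5799 0.2562 0.2142] ya -8.1 tilt [-0.     0.001 -1.   ] shift [ 4.73 -9.75 17.08] turn z -7.1
top bed n>46mm 32 of 2213
251 dx 90 dy -39
15 dx 150 dy -54
30 dx 116 dy -46
15 dx 126 dy -42
24 dx 151 dy -41
15 dx 161 dy -42
24 dx 115 dy -35
15 dx 145 dy -28
44 dx 156 dy -23
15 dx 166 dy -28
847 dx 99 dy 19
22 dx 120 dy -5
15 dx 133 dy -6
24 dx 158 dy -6
15 dx 127 dy -2
15 dx 121 dy 4
26 dx 134 dy 9
15 dx 166 dy 6
43 dx 123 dy 15
15 dx 143 dy 26
15 dx 151 dy 28
15 dx 162 dy 28
15 dx 139 dy 40
15 dx 130 dy 44
15 dx 88 dy 52
15 dx 94 dy 50
15 dx 107 dy 52
15 dx 80 dy 56
26 dx 126 dy 55
15 dx 163 dy 54
max z 0.036557323250987706
side bed n>46mm 0 of 813
234 dx 91 dy -42
653 dx 97 dy 13
15 dx 119 dy 56
15 dx 128 dy 54
max z 0.04892840955013089
```

View pics/t7.png

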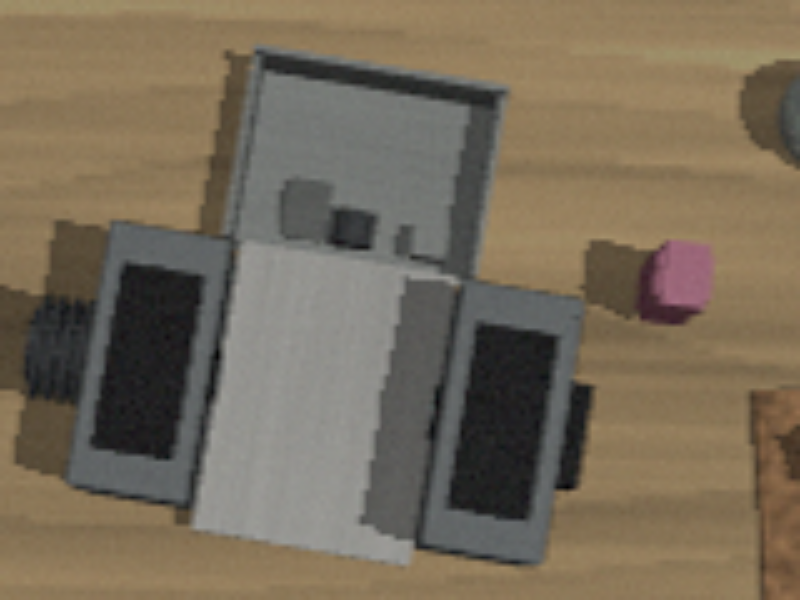

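All three offcuts lie in the tray, at crop (305,208), (352,228) and (410,245), and the bed is clear. Now I'll set the sweeper back on its old spot.

```bash
python3 -m handwheel '[[[-1,2,-4,2,0,0,-3],[-1,4,-8,6,0,0,-6],[-1,4.7,-9.7,10,0,0,-7.1],[-1,4.7,-9.7,14,0,0,-7.1],[-1,4.7,-9.7,16.2,0,0,-7.1],[-1,4.7,-9.7,16.8,0,0,-7.1],[-1,4.7,-9.7,17.1,0,0,-7.1],[-1,4.7,-9.7,17.1,0,0,-7.1]]]'
```

```text
time_s: 11.8
eef_pos: [0.4929, 0.3138, 0.0444]
eef_rot: [0.0, 0.715, 0.699, 0.001]
wrist_force: [0.2, 0.1, -1.1]
opening: 0.251
grasp_force: 62.6
```

```bash
python3 -m handwheel '[[[-1,0,0,0.15,0,0,0],[-1,0,0,0.2,0,0,0],[1,0,0,0.2,0,0,0],[1,0,0,0.2,0,0,0],[1,0,0,0.2,0,0,0],[1,0,0,0.2,0,0,0],[1,0,0,0.2,0,0,0]]]'
python3 -m handwheel '[[[1,0,0,-2,0,0,0],[1,0,0,-6,0,0,0],[1,0,0,-11,0,0,0],[1,0,0,-16,0,0,0],[1,0,0,-19,0,0,0],[1,0,0,-19,0,0,0]]]'
python3 - <<'E'
from h import *
plan([.521,-.311,.20],-72)
c=camera("top");print(rect(cloud(c),165,220,240,280,.07,.1),rect(cloud(c),165,220,245,275,.015,.035))
E
```

```text
time_s: 12.68
eef_pos: [0.4919, 0.314, 0.0412]
eef_rot: [-0.0, 0.715, 0.699, -0.0]
wrist_force: [-0.1, 0.2, -0.4]
opening: 1.003
grasp_force: 0.0
time_s: 13.42
eef_pos: [0.4938, 0.3148, 0.2361]
eef_rot: [0.002, 0.715, 0.699, 0.004]
wrist_force: [-0.6, 0.2, -0.1]
opening: 0.997
grasp_force: 0.0
tcp [0.4938 0.3148 0.2361] ya -1.3 tilt [ 0.007  0.003 -1.   ] shift [-62.51   4.08   3.46] turn z 70.7
(158, array([492.2, 315.3]), array([22.2, 41.2]), 1.6, array([493.1, 314.1,  86.1])) (186, array([492.7, 316.5]), array([25.8, 97.2]), 0.0, array([490.8, 291.5,  26.8]))
```

```bash
python3 -m handwheel '[[[1,-5,0.3,0,0,0,5],[1,-10,0.6,0,0,0,11],[1,-15,0.9,0,0,0,17],[1,-20,1.3,0,0,0,23],[1,-25,1.6,0,0,0,29],[1,-30,2,0,0,0,35],[1,-35,2.3,0,0,0,41],[1,-40,2.6,0,0,0,47],[1,-45,3,0,0,0,53],[1,-50,3.3,0,0,0,59]]]'
python3 - <<'E'
from h import *
plan([.521,-.311,.20],-72)
c=camera("top");w=cloud(c)
print(rect(w,415,465,238,275,.08,.11))
w=cloud(camera("side"))
for z in(.06,.08,.092):print(rect(w,295,335,345,410,z,.11))
E
```

```text
time_s: 14.72
eef_pos: [0.5128, -0.1878, 0.2297]
eef_rot: [-0.001, 0.967, 0.255, -0.001]
wrist_force: [0.4, 0.4, 0.4]
opening: 1.004
grasp_force: 0.0
tcp [ 0.5128 -0.1878  0.2297] ya -60.5 tilt [-0.002  0.002 -1.   ] shift [-5.35 11.14  2.95] turn z 11.5
(0, array([0., 0.]), array([0., 0.]), 0.0, array([nan, nan, nan]))
(399, array([ 521.5, -312.5]), array([28.6, 34.5]), 17.2, array([ 520.5, -319. ,   94.5]))
(308, array([ 521.5, -312.4]), array([28.5, 34.2]), 17.2, array([ 520.6, -316. ,   95.9]))
(219, array([ 522. , -311.9]), array([24.3, 33.7]), 18.1, array([ 521.4, -312.8,   96.8]))
  return _methods._mean(a, axis=axis, dtype=dtype,
  ret = um.true_divide(
```

```bash
python3 -m handwheel '[[[1,-2.5,5,0,0,0,6],[1,-5.4,9.5,0,0,0,12],[1,-5.4,11.1,3,0,0,12],[1,-5.4,11.1,7,0,0,12],[1,-5.4,11.1,7,0,0,12],[1,-5.4,11.1,7,0,0,12]]]'
python3 - <<'E'
from h import *
plan([.5214,-.311,.052],-72.5)
c=camera("side");cv2.imwrite("pics/s9.png",cv2.resize(c["frame"][290:440,220:420],(800,600)))
E
```

```text
time_s: 15.58
eef_pos: [0.5222, -0.3093, 0.162]
eef_rot: [-0.0, 0.988, 0.154, 0.0]
wrist_force: [-0.4, -0.4, 0.8]
opening: 0.999
grasp_force: 0.0
tcp [ 0.5222 -0.3093  0.162 ] ya -72.2 tilt [ 0.  0. -1.] shift [-0.13  0.13 11.  ] turn z 0.3
```

View pics/s9.png

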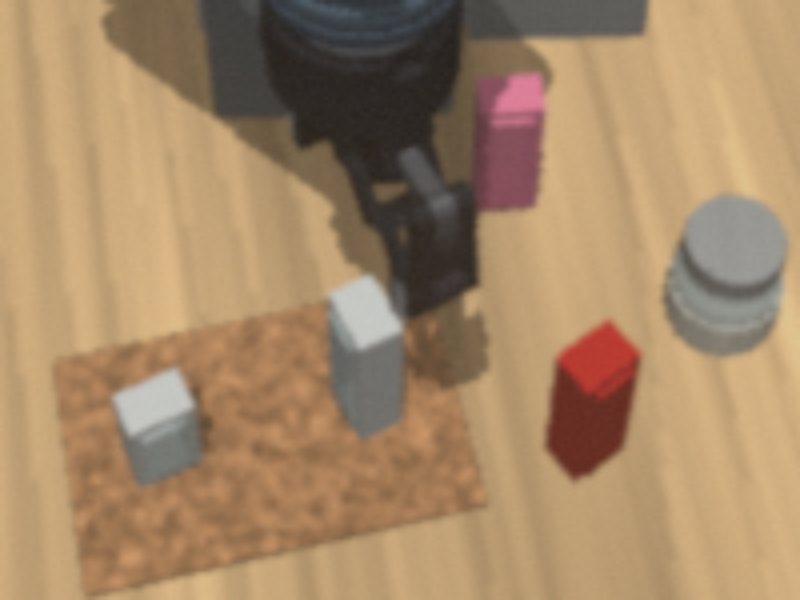

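The open hand is above the tall cell, whose top is at crop (365,310). Its front face has no cap line, so it is frosted, and the fingers close on that pair of faces. I'll go down and grip.

```bash
python3 -m handwheel '[[[1,-0.1,0.1,3,0,0,0.3],[1,-0.1,0.1,6,0,0,0.3],[1,-0.1,0.1,9,0,0,0.3],[1,-0.1,0.1,11,0,0,0.3],[1,-0.1,0.1,11,0,0,0.3],[-1,-0.1,0.1,11,0,0,0.3],[-1,-0.1,0.1,11,0,0,0.3],[-1,-0.1,0.1,11,0,0,0.3],[-1,-0.1,0.1,11,0,0,0.3],[-1,-0.1,0.1,11,0,0,0.3]]]'
python3 -m handwheel '[[[-1,0,0,0,0,0,0],[-1,0,0,0,0,0,0]]]'
```

```text
time_s: 16.88
eef_pos: [0.5216, -0.3114, 0.0521]
eef_rot: [0.0, 0.988, 0.151, 0.0]
wrist_force: [-0.3, 1.2, 5.2]
opening: 0.368
grasp_force: 64.1
time_s: 17.12
eef_pos: [0.5216, -0.3114, 0.052]
eef_rot: [0.0, 0.988, 0.151, 0.0]
wrist_force: [-0.6, -0.0, 5.0]
opening: 0.366
grasp_force: 64.1
```

```bash
python3 -m handwheel '[[[-1,0,0,-1,0,0,0],[-1,0,0,-3,0,0,0],[-1,0,0,-6,0,0,0],[-1,0,0,-10,0,0,0],[-1,0,0,-14,0,0,0],[-1,0,0,-15,0,0,0],[-1,0,0,-15,0,0,0],[-1,0,0,-15,0,0,0]]]'
python3 - <<'E'
from h import *
plan([*B,.2],-8.4)
t,r=tool();m=r.as_matrix()
for n in("side","top"):
    w=cloud(camera(n)).reshape(-1,3);w=w[np.isfinite(w[:,0])];q=(w-t)@m*1000
    k=(abs(q[:,0])<18)&(abs(q[:,1])<30)&(q[:,2]>-10)&(q[:,2]<70)
    print(n,k.sum(),"tool x",np.percentile(q[k,0],[1,50,99]).round(1) if k.sum() else"","y",np.percentile(q[k,1],[1,50,99]).round(1),"z",np.percentile(q[k,2],[50,95,99,100]).round(1))
    f=k&(q[:,2]>12)&(q[:,1]>10)
    if f.sum()>20: print("face y fit",f.sum(),np.polyfit(q[f,2],q[f,1],1).round(3),np.polyfit(q[f,0],q[f,1],1).round(3))
E
```

```text
time_s: 18.12
eef_pos: [0.5204, -0.3103, 0.1994]
eef_rot: [-0.001, 0.988, 0.151, -0.001]
wrist_force: [0.2, 0.3, -1.3]
opening: 0.363
grasp_force: 63.7
tcp [ 0.5204 -0.3103  0.1994] ya -72.6 tilt [-0.002  0.002 -1.   ] shift [ 11.19 -26.21  -0.  ] turn z -64.2
side 260 tool x [-15.  -11.2   9. ] y [-11.3  16.6  24. ] z [21.  41.5 44.4 46.6]
face y fit 142 [1.0000e-02 1.6551e+01] [ 0.164 17.379]Traceback (most recent call last):
  File "<stdin>", line 7, in <module>
    return _quantile_unchecked(
        a, q, axis, out, overwrite_input, method, keepdims, weights)
    return _ureduce(a,
                    func=_quantile_ureduce_func,
    ...<5 lines>...
                    overwrite_input=overwrite_input,
                    method=method)
    r = func(a, **kwargs)
    result = _quantile(arr,
                       quantiles=q,
    ...<2 lines>...
                       out=out,
                       weights=wgt)
    slices_having_nans = np.isnan(arr[-1, ...])
                                  ~~~^^^^^^^^^
IndexError: index -1 is out of bounds for axis 0 with size 0
```

```bash
python3 -m handwheel '[[[-1,1,-3,-1,0,0,-7],[-1,2.5,-6,-2,0,0,-15],[-1,4,-9.5,-2,0,0,-23],[-1,5.5,-13,-2,0,0,-31],[-1,7,-16.5,-2,0,0,-40],[-1,8.5,-20,-2,0,0,-49],[-1,10,-23.5,-2,0,0,-57],[-1,11.2,-26.2,-2,0,0,-64.2],[-1,11.2,-26.2,-2,0,0,-64.2],[-1,11.2,-26.2,-2,0,0,-64.2]]]'
python3 -c "
from h import *
plan([*B,.101],-8.4)"
```

```text
time_s: 19.48
eef_pos: [0.5493, -0.0279, 0.2206]
eef_rot: [-0.0, 0.757, 0.653, -0.001]
wrist_force: [0.3, 0.7, -0.8]
opening: 0.365
grasp_force: 63.6
tcp [ 0.5493 -0.0279  0.2206] ya -8.4 tilt [-0.001 -0.    -1.   ] shift [ 0.11 -0.07 11.96] turn z -0.0
```

```bash
python3 -m handwheel '[[[-1,0.1,-0.05,3,0,0,0],[-1,0.1,-0.05,6,0,0,0],[-1,0.1,-0.05,9,0,0,0],[-1,0.1,-0.05,11,0,0,0],[-1,0.1,-0.05,12,0,0,0],[-1,0.1,-0.05,12,0,0,0],[-1,0.1,-0.05,12,0,0,0],[-1,0.1,-0.05,12,0,0,0]]]'
python3 - <<'E'
from h import *
plan([*B,.101],-8.4)
c=camera("side");w=cloud(c);np.savez("s10",w=w,f=c["frame"])
W=w.reshape(-1,3);W=W[np.isfinite(W[:,0])];u=np.c_[(W[:,:2]-B)@np.array([ex,ey]).T,W[:,2]]*1000
k=(abs(u[:,0])<30)&(abs(u[:,1])<30)&(u[:,2]>50)&(u[:,2]<150)
q=u[k]
for z in range(50,150,10):
    s=q[(q[:,2]>=z)&(q[:,2]<z+10)]
    if len(s)>3: print(z,len(s),"x",np.percentile(s[:,0],[2,50,98]).round(1),"y",np.percentile(s[:,1],[2,50,98]).round(1))
# front clear face, lower part below the fingers' tips: plane fit y = a x + b z + c
s=q[(q[:,1]<-8)&(abs(q[:,0])<9)]
if len(s)>10:
    A=np.c_[s[:,0],s[:,2],np.ones(len(s))];print(len(s),np.linalg.lstsq(A,s[:,1],rcond=None)[0])
# offcuts/bed/bystander recheck
t=(u[:,0]>78)&(u[:,0]<167)&(abs(u[:,1])<58)&(u[:,2]>10)&(u[:,2]<60);print("tray pts",t.sum(),u[t].min(0),u[t].max(0))
E
```

```text
time_s: 20.48
eef_pos: [0.5501, -0.0267, 0.1023]
eef_rot: [0.001, 0.757, 0.653, 0.001]
wrist_force: [0.1, 0.0, -0.4]
opening: 0.372
grasp_force: 63.6
tcp [ 0.5501 -0.0267  0.1023] ya -8.4 tilt [ 0.002 -0.    -1.   ] shift [-0.02 -0.14  0.13] turn z 0.0
70 35 x [-13.3  -1.6  16.1] y [-18.  -14.3  -9.4]
80 43 x [-14.5   0.8  16.1] y [-18.3 -15.  -10.3]
90 48 x [-14.1  -0.1  16.2] y [-18.  -14.9 -10.5]
100 50 x [-18.1   3.4  18.5] y [-17.4 -14.9 -10.2]
110 84 x [-25.1   1.3  27.9] y [-17.3 -13.7  -4.5]
120 84 x [-24.8   2.6  29.3] y [-17.2 -13.1  -7.2]
130 87 x [-26.4  -2.4  29.3] y [-17.8 -13.3  -7.6]
140 177 x [-27.3   2.   25. ] y [-17.2  -9.    7.9]
216 [ 7.35168887e-03  3.79751054e-02 -1.92357208e+01]
tray pts 222 [ 78.29342573 -50.04577517  10.25840332] [157.16029318  57.75069225  37.5779251 ]
```

```bash
python3 -m handwheel '[[[-1,0,-0.1,0.1,0,0,0],[-1,0,-0.1,0.1,0,0,0],[-1,0,-0.1,0.1,0,0,0],[-1,0,-0.1,0.1,0,0,0],[-1,0,-0.1,0.1,0,0,0],[-1,0,-0.1,0.1,0,0,0]]]'
python3 -c "
from h import *
plan([*B,.101],-8.4);o=status.get_obs();print(np.abs(o['dq']).max());print(ctrl.hand_in())"
```

```text
time_s: 21.28
eef_pos: [0.5484, -0.0264, 0.1003]
eef_rot: [-0.0, 0.757, 0.654, -0.0]
wrist_force: [-1.2, -0.7, -0.9]
opening: 0.368
grasp_force: 63.6
tcp [ 0.5484 -0.0264  0.1003] ya -8.4 tilt [-0.  0. -1.] shift [-0.03  0.04 -0.07] turn z 0.0
0.0011543656381298964
the job is handed in; nothing more can be done
None
```

I handed the job in at about 21 s: all three offcuts are in the tray, the sweeper stands on the table clear of the bench, and the tall cell is held upright and square at the beam, about 1 mm off centre by my own measurement; no verdict came back.

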